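# Charge a bead-mill vial through the funnel

## Task

Push the sliding carriage fully home so that its clear vial stands under the funnel, while both small steel cylinders are still on the deck. Then sweep the two cylinders, without lifting them, across the deck and over its edge into the funnel so that both drop into the vial; leave the oblong steel block where it lies on the deck, and do not disturb the bottle, beaker or tip box on the bench.

Things in the scene. Friction and masses are not known exactly. Their poses are not given: they have to be found in the camera images.
- stand: Fixed filling stand. Origin: on the funnel's axis at bench level. Level white deck: top at z 156 mm, x -190 to -22, y -98 to +98 mm in its frame. A rim 7 mm high runs along the back (x -192) and sides (y +-100). At the front edge (x -22) a wall 16 mm high closes the deck except for a gap at y -47 to +47 mm: parts pushed through it (+x) fall into the funnel.
- funnel_mouth (a point): Point on the funnel's axis, level with the deck's top (z 156 mm); axes as the stand's. Round steel funnel: mouth 50 mm inside radius, throat 34 mm wide, spout end at z 82 mm. The deck overhangs its near side. A thin guard (radius 53 mm) round the mouth's far side rises to z 177 mm, the highest part of the stand.
- carriage (a joint): Slide of the carriage along the stand's y, in m: 0 = fully home against its stop, vial under the funnel; grows as it comes out to +y, at most 0.09. It resists with about 2 N of friction and stays where it is left.
- vial_floor (a point): Centre of the inner floor of the clear open vial fixed on the carriage (inside radius 18 mm, outside 21 mm, floor 22 mm and rim 78 mm above the bench).
- push_post (a point): Centre of the top of the grey upright post on the carriage (40 mm along the stand's x, 16 mm along its y, top 156 mm above the bench, free from z 31 mm up), 130 mm to the stand's +y side of the vial's axis. Pushing its outer (+y) face towards the stand's -y drives the carriage home.
- media_a_center (a point): Centre of a small steel cylinder, 18 mm in diameter and 18 mm high, standing on the deck at the start; about 36 g.
- media_b_center (a point): Centre of the other small steel cylinder, the same size.
- spacer_center (a point): Centre of an oblong steel block, 32 (x) by 22 (y) by 18 mm high, about 100 g, lying on the deck beside the cylinders. It is to stay where it is.
- reagent: Closed grey-white bottle with a blue cap on the bench, radius 32 mm, 120 mm high; origin under its centre. Not to be disturbed.
- beaker: Glass beaker on the bench, radius 35 mm, 85 mm high; origin under its centre. Not to be disturbed.
- tipbox: Grey box with a clear top on the bench, 120 x 85 x 63 mm; origin under its centre. Not to be disturbed.

How it is judged:
By the outcome, as a careful person would: the job done as asked, in the order asked, and still so for the second after the job is handed in, with the robot touching nothing.
It also fails if it takes over 54 s, if anything falls off the work surface, if the arm or the gripper's body presses on something with over 40 N, if the wrist force passes 120 N, or if a joint passes its speed limit or range.

## Robot

A 7-joint arm with a two-finger parallel gripper is mounted at the origin on the work surface. World frame = base frame: x ahead of the robot, y to its left, z up, the work surface at z = 0. Lengths are in m, angles in rad, forces in N, time in s.
With the tool pointing down it reaches from about 0.4 to 0.85 m from the base axis. Payload 4.5 kg.
Tool frame: the origin (TCP) lies on the centre line of the jaws, within the pads' length; the fingertips stand 8 mm ahead of it and the grasp point (between the pads) lies 11 mm behind it; z points along the fingers, x is the direction in which the jaws open and shut, and the axes are right-handed (so a half turn about z gives the same grasp; the last joint's range is limited). The gripper opens to 88 mm and grips with 3 to 60 N. Pads are 18 mm wide; open, the fingers measure 123 mm over their backs; the gripper's body (75 mm by 187 mm) begins 45 mm behind the grasp point.
Start: joints at [1.135, 0.689, -0.195, 1.565, 0.157, 0.902, -0.215], TCP at [0.283, -0.557, 0.247] pointing down, gripper open.
Joint ranges: [-3.01, 3.01], [-0.46, 2.08], [-1.47, 1.51], [0.13, 2.56], [-1, 4.14], [0.04, 2.09], [-2.66, 2.66]. Speed limits (rad/s): [2.57, 2.57, 3.14, 3.14, 3.14, 3.14, 3.14].

## Interface

Orientations are given as a unit quaternion [x, y, z, w].
In Python, from plant import r gives the robot as it stands.
- The arm moves only by the shell command python3 -m pendant 'ROWS' [FORCE]. ROWS is JSON, a list of rows, each a list of 3 entries, a list of its own where there are three numbers: the turn, a rotation vector about the tool's x, y, z in rad, then the shift along the tool's x, y, z in m, then the opening, from 0 (shut) to 1 (fully open). In form: [[[wx, wy, wz], [tx, ty, tz], claw], ...]. A call has 1 to 10 rows; each row is the pose to reach, as a shift and turn from the pose commanded when the call began, along the tool's axes at that moment; what a row does not reach only later rows make up. A row lasts 1/10 s, in which the tool goes at most 50 mm and 8.59 degrees, less where a joint would pass 70% of its speed; a pose out of reach is approached as far as the arm can. A call with a gripper value outside its range is refused whole. The fingers move at their own pace and stop on an object; FORCE is the grip in N (left out, the last holds). Time passes only in rows, so rows that repeat a pose let the fingers close. It gives the time, the measured TCP pose, the force and the opening at its end, in the units of the state.
- r.get_state(): the state, without advancing time (a new reading comes with each control period).
- r.snapshot(name): name is "scene" or "side" or "wrist"; returns a dict with "image" (420x560x3 uint8, red, green, blue), "mtx" (3x3 intrinsics, pixels), "R" (3x3) and "t" (3): a world point X has camera coordinates R X + t; the wrist camera has in their place "T_tool_cam" (4x4, takes a point from camera to tool coordinates, whose origin is the TCP and whose axes are the tool frame's). Camera axes: x right, y down, z forward; pixel columns grow to the right and rows downward; lengths in m; the calibration is good to about 2 mm. A picture is of the moment at which its call begins: read the wrist's pose just before it. There is no depth.
- r.finish_job(): hands the job in, once; it reports no verdict.
The state is a dict: "clock": time; "q": joint angles; "qd": joint speeds; "joint_torque": joint torques, N m; "tool_pos": TCP position; "eef_rot": TCP orientation; "contact_force": force on the tool from outside, world axes, zero at the start; "moment": the same for the moment, N m; "opening": opening from 0.0 (shut) to 1.0 (fully open).
Only numpy, scipy, OpenCV 4.12 (cv2) and the standard library are available. Lean on these libraries where they do the work, as an engineer would, in place of code of your own. Each camera call takes 0.05 s, during which the arm holds its last target. There are 200 camera calls.

## Working session

There is one attempt and no reset: what is moved stays moved. The work goes in short steps, Python scripts to look and compute and a shell command to move; the robot and the scene stay as the last step left them, time stands still between calls to the robot, and variables do not carry over. Pictures are saved under pics/ and viewed, about 8 in all and at most 12, crops included, and the job is handed in when it is done.

```bash
mkdir -p pics; ls
python3 - <<'E'
from plant import r
import cv2,numpy as np
s=r.get_state();print(s)
a=[]
for n in("scene","side"):
    d=r.snapshot(n);cv2.imwrite(f"pics/{n}.png",d["image"][:,:,::-1]);np.savez(f"pics/{n}.npz",**d);print(n,d["mtx"],d["R"],d["t"])
E
```

```text
pics
{'clock': 0.0, 'q': array([ 1.13481546,  0.68999406, -0.19453034,  1.56633046,  0.15729315,
        0.9024927 , -0.2150602 ]), 'qd': array([ 0.00172465,  0.00048693, -0.00112123, -0.0012528 ,  0.00062355,
       -0.00176804, -0.00011686]), 'joint_torque': array([-2.16239964e-04, -5.27556252e+01, -1.26681324e+00, -1.53423607e+01,
       -5.25814877e-02,  6.61088954e-03,  1.21004982e-04]), 'tool_pos': array([ 0.28262112, -0.55676305,  0.24590776]), 'eef_rot': array([ 8.52292910e-01, -5.23064008e-01, -8.09510641e-04, -4.29371340e-04]), 'contact_force': array([-0.27332227,  0.26915767,  0.21332145]), 'moment': array([ 0.02453056,  0.04000813, -0.01990339]), 'opening': 0.999265497445034}
scene [[520.41635617   0.         289.31672909]
 [  0.         520.41635617 213.87274042]
 [  0.           0.           1.        ]] [[ 0.71223978  0.70183132  0.01213641]
 [ 0.45136742 -0.44468317 -0.77364354]
 [-0.53757041  0.55649768 -0.63350484]] [-0.40048795 -0.15407767  1.7132862 ]
side [[511.97781055   0.         271.66335183]
 [  0.         511.97781055 203.41712   ]
 [  0.           0.           1.        ]] [[ 0.97927378  0.20208547 -0.01357688]
 [ 0.12800324 -0.66944494 -0.73175039]
 [-0.1569651   0.71484609 -0.68143747]] [-0.5462269   0.0337499   1.86254635]
```

View pics/scene.png

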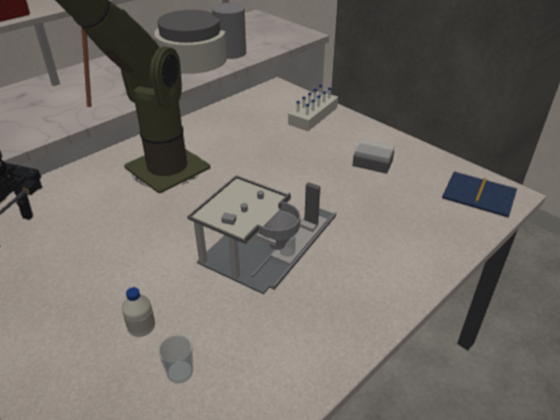

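View pics/side.png

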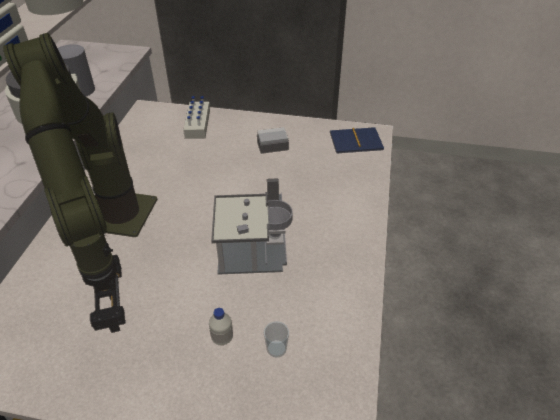

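Scene: stand in the middle (deck corners ~(238,180),(290,197),(236,235),(190,213)), three parts on it, post at (312,200). Side: deck (213–268,197–240), post (272,188), funnel (277,215). Zoom both.

Run:
```python
import cv2,numpy as np
a=cv2.imread("pics/scene.png")[170:295,185:341];b=cv2.imread("pics/side.png")[172:282,205:301]
a=cv2.resize(a,None,fx=5,fy=5,interpolation=3)[:600,:]
a=cv2.resize(cv2.imread("pics/scene.png")[174:250,185:325],None,fx=5.5,fy=5.5,interpolation=3)
cv2.imwrite("pics/c1.png",a); 
b=cv2.resize(cv2.imread("pics/side.png")[172:280,202:302],None,fx=5.5,fy=5.5,interpolation=3)
cv2.imwrite("pics/c2.png",b);print(a.shape,b.shape)
```

```text
(418, 770, 3) (594, 550, 3)
```

View pics/c1.png

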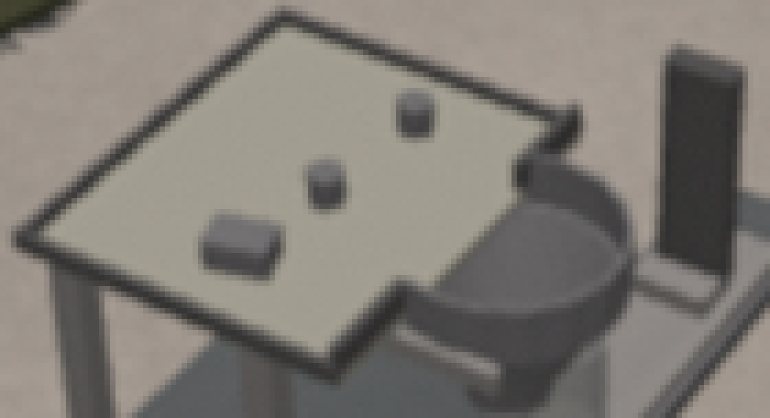

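View pics/c2.png

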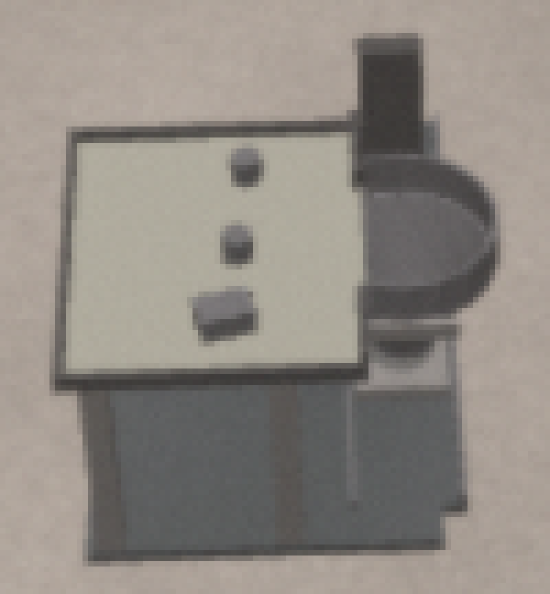

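```bash
cat > h.py <<'E'
import numpy as np
from scipy.optimize import least_squares
from scipy.spatial.transform import Rotation as Rt
D={n:dict(np.load(f"pics/{n}.npz")) for n in("scene","side")}
OFF={"scene":(185,174),"side":(202,172)}
def full(n,c): return (np.array(c)+.5)/5.5-.5+OFF[n]
def proj(d,X):
    c=d["R"]@X+d["t"];p=d["mtx"]@c;return p[:2]/p[2]
def ray(d,p,z):
    C=-d["R"].T@d["t"];v=d["R"].T@np.linalg.inv(d["mtx"])@np.array([*p,1]);return C+v*(z-C[2])/v[2]
def w(S,P): # stand->world
    c,s=np.cos(S[2]),np.sin(S[2]);return np.array([S[0]+c*P[0]-s*P[1],S[1]+s*P[0]+c*P[1],P[2]])
E
python3 - <<'E'
from h import *
F=[("scene",(283,12),(-.192,.1,.163)),("scene",(18,238),(-.192,-.1,.163)),("scene",(575,108),(-.022,.1,.172)),("scene",(402,284),(-.02,-.047,.172)),
("side",(72,130),(-.192,.1,.163)),("side",(57,380),(-.192,-.1,.163)),("side",(356,115),(-.022,.1,.172)),("side",(498,238),(.053,0,.177))]
f=lambda S:np.concatenate([proj(D[n],w(S,P))-full(n,c) for n,c,P in F])
s=least_squares(f,[.6,0,0],loss="soft_l1");S=s.x;print(S,f(S).reshape(-1,2).round(1));np.save("S.npy",S)
for k,z,o in [("A",.174,((415,97),(245,156))),("B",.174,((325,170),(236,232))),("sp",.174,((243,232),(222,304))),("post",.156,((707,62),(390,42)))]:
    for n,c in zip(("scene","side"),o):
        X=ray(D[n],full(n,c),z);d=X-[*S[:2],0];cc,ss=np.cos(S[2]),np.sin(S[2])
        print(k,n,X.round(4),"stand",(1000*np.array([cc*d[0]+ss*d[1],-ss*d[0]+cc*d[1]])).round(1))
E
```

```text
[ 0.58505798 -0.07233708  0.23249201] [[-0.7  0. ]
 [-0.8 -0.9]
 [ 0.4  0.2]
 [ 0.2  0.4]
 [ 0.6  0.7]
 [-0.1  0. ]
 [ 0.7 -0.2]
 [-0.4 -3.1]]
A scene [ 0.4831 -0.029   0.174 ] stand [-89.2  65.7]
A side [ 0.4828 -0.0308  0.174 ] stand [-90.   63.9]
B scene [ 0.4948 -0.095   0.174 ] stand [-93.   -1.2]
B side [ 0.4929 -0.0939  0.174 ] stand [-94.6   0.3]
sp scene [ 0.5025 -0.1495  0.174 ] stand [-98.1 -56. ]
sp side [ 0.499  -0.1509  0.174 ] stand [-101.8  -56.7]
post scene [0.5433 0.1067 0.156 ] stand [  0.6 183.9]
post side [0.5409 0.1067 0.156 ] stand [ -1.8 184.4]
```

```bash
cat >> h.py <<'E'
S=np.load("S.npy")
def go(state,P,yaw):  # stand xy (m), tcp z ; yaw of tool x in stand frame (deg)
    T=Rt.from_quat(state["eef_rot"]);X=w(S,P);a=np.radians(yaw)+S[2]
    G=Rt.from_matrix(np.array([[np.cos(a),np.sin(a),0],[np.sin(a),-np.cos(a),0],[0,0,-1]]))
    return (T.inv()*G).as_rotvec().round(3),T.inv().apply(X-state["tool_pos"]).round(4)
def inst(p): d=p-[*S[:2],0];return np.array([np.cos(S[2])*d[0]+np.sin(S[2])*d[1],-np.sin(S[2])*d[0]+np.cos(S[2])*d[1],p[2]]).round(4)
E
python3 - <<'E'
from h import *
from plant import r
s=r.get_state()
print(go(s,(0,.232,.28),-90),go(s,(0,.232,.133),-90))
for p,z in [((272,136),.063)]: print(ray(D["side"],p,z))
E
```

```text
(array([0.   , 0.002, 0.237]), array([-0.5206, -0.5435, -0.0332])) (array([0.   , 0.002, 0.237]), array([-0.5204, -0.5436,  0.1138]))
[0.46080827 0.48098355 0.063     ]
```

```bash
python3 -m pendant '[[[0,0,0.1],[-0.02,-0.02,-0.035],0.5],[[0,0,0.237],[-0.52,-0.543,-0.035],0],[[0,0,0.237],[-0.52,-0.543,-0.035],0],[[0,0,0.237],[-0.52,-0.543,-0.035],0],[[0,0,0.237],[-0.52,-0.543,-0.035],0],[[0,0,0.237],[-0.52,-0.543,-0.035],0],[[0,0,0.237],[-0.52,-0.543,-0.035],0],[[0,0,0.237],[-0.52,-0.543,-0.035],0],[[0,0,0.237],[-0.52,-0.543,-0.035],0],[[0,0,0.237],[-0.52,-0.543,-0.035],0]]' 20
python3 - <<'E'
from h import *
from plant import r
s=r.get_state();print(s["q"].round(2),inst(s["tool_pos"]),go(s,(0,.232,.28),-90))
E
```

```text
clock: 1.1
tool_pos: [0.4411, -0.1039, 0.2817]
eef_rot: [0.784, -0.62, -0.0, 0.0]
contact_force: [0.3, -0.0, 0.8]
opening: 0.117
[ 0.22  0.42 -0.14  2.02  0.08  0.71 -1.3 ] [-0.1473  0.0024  0.2817] (array([ 0., -0.,  0.]), array([-0.2296, -0.1474,  0.0016]))
```

```bash
python3 -m pendant '[[[0,0,0],[-0.23,-0.147,0],0],[[0,0,0],[-0.23,-0.147,0],0],[[0,0,0],[-0.23,-0.147,0],0],[[0,0,0],[-0.23,-0.147,0],0],[[0,0,0],[-0.23,-0.147,0],0],[[0,0,0],[-0.23,-0.147,0],0],[[0,0,0],[-0.23,-0.147,0.05],0],[[0,0,0],[-0.23,-0.147,0.1],0],[[0,0,0],[-0.23,-0.147,0.14],0],[[0,0,0],[-0.23,-0.147,0.148],0]]'
python3 - <<'E'
from h import *
from plant import r
import cv2
s=r.get_state();print(s["q"].round(2),inst(s["tool_pos"]),s["contact_force"].round(1),go(s,(0,.1555,.133),-90))
cv2.imwrite("pics/p5.png",cv2.resize(np.ascontiguousarray(r.snapshot("side")["image"][130:280,190:330,::-1]),None,fx=4,fy=4,interpolation=3))
E
```

```text
clock: 2.1
tool_pos: [0.5277, 0.1508, 0.1296]
eef_rot: [0.785, -0.62, -0.002, 0.004]
contact_force: [-1.1, 0.2, 0.4]
opening: 0.004
[-0.31  0.76 -0.09  1.89  0.13  0.5  -1.83] [-0.0044  0.2304  0.1296] [-1.1  0.2  0.4] (array([ 0.009, -0.001,  0.001]), array([ 0.0749, -0.0043, -0.0034]))
```

View pics/p5.png

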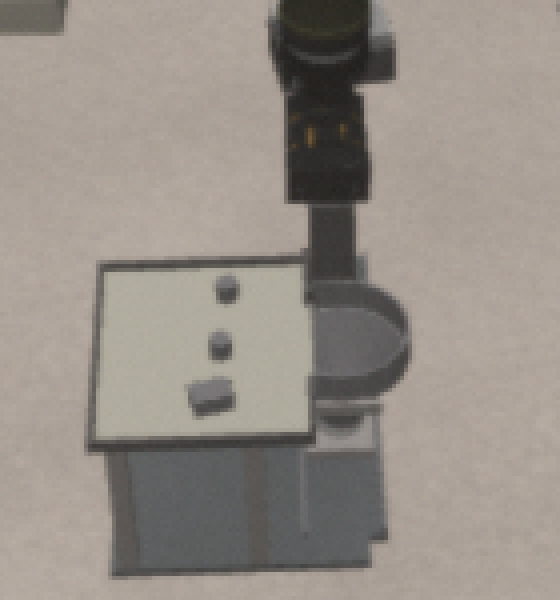

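Gripper hangs beyond/above the post (post at crop (333,240)), no contact. Push.

```bash
python3 -m pendant '[[[0.009,0,0],[0.01,-0.004,-0.004],0],[[0.009,0,0],[0.02,-0.004,-0.004],0],[[0.009,0,0],[0.026,-0.004,-0.004],0],[[0.009,0,0],[0.032,-0.004,-0.004],0],[[0.009,0,0],[0.038,-0.004,-0.004],0],[[0.009,0,0],[0.044,-0.004,-0.004],0],[[0.009,0,0],[0.05,-0.004,-0.004],0],[[0.009,0,0],[0.056,-0.004,-0.004],0],[[0.009,0,0],[0.062,-0.004,-0.004],0],[[0.009,0,0],[0.068,-0.004,-0.004],0]]'
python3 - <<'E'
from h import *
from plant import r
s=r.get_state();print(inst(s["tool_pos"]),s["contact_force"].round(1),go(s,(0,.1555,.133),-90))
E
```

```text
clock: 3.15
tool_pos: [0.5507, 0.0861, 0.1376]
eef_rot: [0.784, -0.62, 0.003, -0.004]
contact_force: [1.0, 2.8, 2.3]
opening: -0.0
[0.0031 0.1621 0.1376] [1.  2.8 2.3] (array([-0.009, -0.   ,  0.   ]), array([0.0066, 0.0031, 0.0046]))
```

```bash
python3 -m pendant '[[[0,0,0],[0.002,0,0.002],0],[[0,0,0],[0.004,0,0.002],0],[[0,0,0],[0.006,0,0.002],0],[[0,0,0],[0.007,0,0.002],0]]'
python3 -m pendant '[[[0,0,0],[0.001,0,0],0],[[0,0,0],[0.002,0,0],0],[[0,0,0],[0.002,0,0],0]]'
python3 - <<'E'
from h import *
from plant import r
s=r.get_state();print(inst(s["tool_pos"]),s["contact_force"].round(1))
E
```

```text
clock: 3.55
tool_pos: [0.5509, 0.0833, 0.1355]
eef_rot: [0.785, -0.619, 0.001, -0.004]
contact_force: [-3.1, 10.5, 1.5]
opening: 0.007
clock: 3.85
tool_pos: [0.5509, 0.0832, 0.1355]
eef_rot: [0.786, -0.618, -0.0, -0.005]
contact_force: [-3.4, 11.4, 2.1]
opening: 0.005
[0.0026 0.1593 0.1355] [-3.4 11.4  2.1]
```

```bash
python3 -m pendant '[[[0,0,0],[0.003,0,0],0],[[0,0,0],[0.006,0,0],0],[[0,0,0],[0.006,0,0],0],[[0,0,0],[0.006,0,0],0]]'
python3 -m pendant '[[[0,0,0],[-0.02,0,0],0],[[0,0,0],[-0.05,0,0],0],[[0,0,0],[-0.05,0,-0.05],0],[[0,0,0],[-0.05,0,-0.12],0],[[0,0,0],[-0.05,0,-0.12],0],[[0,0,0],[-0.05,0,-0.12],0]]'
python3 - <<'E'
from h import *
from plant import r
import cv2
s=r.get_state();print(inst(s["tool_pos"]),s["contact_force"].round(1))
a=[cv2.resize(np.ascontiguousarray(r.snapshot(n)["image"][y:y+110,x:x+120,::-1]),None,fx=f,fy=f,interpolation=3) for n,x,y,f in(("side",195,172,3.3),("scene",210,174,3.3))]
cv2.imwrite("pics/p6.png",np.hstack(a))
print(go(s,(-.13,-.001,.25),-90))
E
```

```text
clock: 4.25
tool_pos: [0.5509, 0.0831, 0.1356]
eef_rot: [0.787, -0.616, -0.003, -0.007]
contact_force: [-8.1, 20.9, 4.9]
opening: 0.002
clock: 4.85
tool_pos: [0.543, 0.1199, 0.2586]
eef_rot: [0.784, -0.621, 0.005, -0.005]
contact_force: [0.7, -0.3, 0.0]
opening: 0.006
[0.0033 0.1968 0.2586] [ 0.7 -0.3  0. ]
(array([-0.014, -0.001, -0.001]), array([0.1979, 0.1333, 0.0068]))
```

View pics/p6.png

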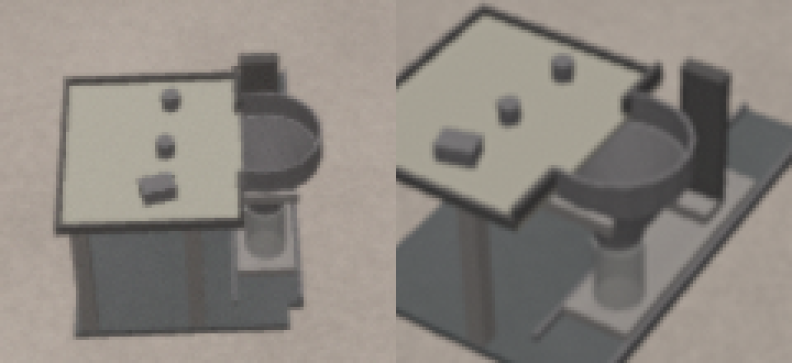

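Carriage is home: stalled at 21 N, vial (620,275) directly under spout (617,235), parts still on deck. Move behind B and look with the wrist camera.

```bash
python3 -m pendant '[[[0,0,0],[0.198,0.133,0.006],0.136],[[0,0,0],[0.198,0.133,0.006],0.136],[[0,0,0],[0.198,0.133,0.006],0.136],[[0,0,0],[0.198,0.133,0.006],0.136],[[0,0,0],[0.198,0.133,0.006],0.136],[[0,0,0],[0.198,0.133,0.006],0.136],[[0,0,0],[0.198,0.133,0.006],0.136],[[0,0,0],[0.198,0.133,0.006],0.136]]'
python3 - <<'E'
from h import *
from plant import r
import cv2
print("post",inst(ray(D["scene"],(303.4,195),.156)),inst(ray(D["side"],(195+258/3.3,172+57/3.3),.156)))
s=r.get_state();print(inst(s["tool_pos"]),s["opening"],s["contact_force"].round(1))
d=r.snapshot("wrist");np.savez("pics/w.npz",pos=s["tool_pos"],rot=s["eef_rot"],**d)
cv2.imwrite("pics/w1.png",d["image"][:,:,::-1]);print(d["T_tool_cam"].round(3))
print(go(s,(-.13,-.001,.168),-90))
E
```

```text
clock: 5.75
tool_pos: [0.4578, -0.1015, 0.2477]
eef_rot: [0.785, -0.619, 0.002, -0.003]
contact_force: [0.1, 0.4, -0.1]
opening: 0.134
post [0.001  0.1316 0.156 ] [-0.0011  0.1324  0.156 ]
[-0.1306  0.0009  0.2477] 0.13379909145163288 [ 0.1  0.4 -0.1]
[[ 1.     0.     0.     0.   ]
 [-0.     0.949  0.316 -0.082]
 [-0.    -0.316  0.949 -0.139]
 [ 0.     0.     0.     1.   ]]
(array([-0.008,  0.001,  0.002]), array([0.002 , 0.    , 0.0797]))
```

View pics/w1.png

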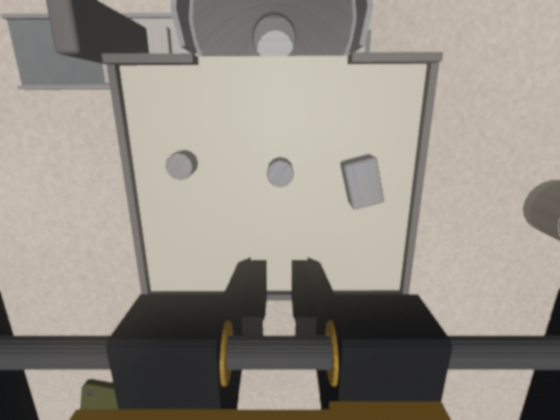

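```bash
cat >> h.py <<'E'
def wray(f,p,z):
    d=np.load(f);T=Rt.from_quat(d["rot"]);M=d["T_tool_cam"]
    C=d["pos"]+T.apply(M[:3,3]);v=T.apply(M[:3,:3]@np.linalg.inv(d["mtx"])@np.array([*p,1]));return C+v*(z-C[2])/v[2]
E
python3 - <<'E'
from h import *
for k,p,z in [("A",(180,162),.174),("B",(280,169),.174),("sp1",(344,161),.174),("sp2",(376,155),.174),("sp3",(383,200),.174),("gapL",(198,57),.165),("gapR",(349,57),.165),("backL",(147,297),.16),("backR",(407,296),.16),("rimL",(121,66),.163),("rimR",(427,66),.163)]:
    print(k,inst(wray("pics/w.npz",p,z)))
E
```

```text
A [-0.0857  0.0644  0.174 ]
B [-9.00e-02  1.00e-04  1.74e-01]
sp1 [-0.0847 -0.0409  0.174 ]
sp2 [-0.0809 -0.0611  0.174 ]
sp3 [-0.1107 -0.0685  0.174 ]
gapL [-0.0229  0.0504  0.165 ]
gapR [-0.0227 -0.0417  0.165 ]
backL [-0.1942  0.1038  0.16  ]
backR [-0.1926 -0.0995  0.16  ]
rimL [-0.0279  0.099   0.163 ]
rimR [-0.0274 -0.0907  0.163 ]
```

```bash
python3 -m pendant '[[[-0.008,0,0],[0.001,0,0.04],0.136],[[-0.008,0,0],[0.001,0,0.07],0.136],[[-0.008,0,0],[0.001,0,0.079],0.136],[[-0.008,0,0],[0.001,0,0.079],0.136],[[-0.008,0,0],[0.001,0,0.079],0.136]]'
python3 - <<'E'
from h import *
from plant import r
s=r.get_state();print(inst(s["tool_pos"]),s["opening"],s["contact_force"].round(1),go(s,(-.015,.0,.168),-90))
E
```

```text
clock: 6.3
tool_pos: [0.4594, -0.1032, 0.1702]
eef_rot: [0.785, -0.62, 0.001, -0.001]
contact_force: [0.1, 0.1, 0.0]
opening: 0.135
[-0.1293 -0.0011  0.1702] 0.13519240381425066 [0.1 0.1 0. ] (array([-0.002, -0.   ,  0.002]), array([-0.0009, -0.1143,  0.0025]))
```

```bash
python3 -m pendant '[[[0,0,0],[0,0,0.002],0.136],[[0,0,0],[0,-0.01,0.002],0.136],[[0,0,0],[0,-0.018,0.002],0.136],[[0,0,0],[0,-0.026,0.002],0.136],[[0,0,0],[0,-0.034,0.002],0.136],[[0,0,0],[0,-0.042,0.002],0.136],[[0,0,0],[0,-0.05,0.002],0.136],[[0,0,0],[0,-0.058,0.002],0.136],[[0,0,0],[0,-0.066,0.002],0.136],[[0,0,0],[0,-0.074,0.002],0.136]]'
python3 -m pendant '[[[0,0,0],[0,-0.006,0],0.136],[[0,0,0],[0,-0.012,0],0.136],[[0,0,0],[0,-0.018,0],0.136],[[0,0,0],[0,-0.024,0],0.136],[[0,0,0],[0,-0.03,0],0.136],[[0,0,0],[0,-0.036,0],0.136],[[0,0,0],[0,-0.041,0],0.136],[[0,0,0],[0,-0.041,0],0.136],[[0,0,0],[0,-0.041,0],0.136]]'
python3 - <<'E'
from h import *
from plant import r
s=r.get_state();print(inst(s["tool_pos"]),s["opening"],s["contact_force"].round(1),go(s,(-.12,.09,.26),-127))
E
```

```text
clock: 7.3
tool_pos: [0.5313, -0.0865, 0.1676]
eef_rot: [0.784, -0.62, 0.0, -0.0]
contact_force: [0.3, -0.2, -0.3]
opening: 0.131
clock: 8.2
tool_pos: [0.5705, -0.0772, 0.1676]
eef_rot: [0.784, -0.62, 0.0, -0.0]
contact_force: [0.1, -0.5, 0.3]
opening: 0.132
[-0.0153 -0.0014  0.1676] 0.1324286050397877 [ 0.1 -0.5  0.3] (array([-0.001,  0.   ,  0.646]), array([-0.0914,  0.1046, -0.0925]))
```

```bash
python3 -m pendant '[[[0,0,0],[0,0,-0.045],0.136],[[0,0,0],[0,0,-0.09],0.136],[[0,0,0.646],[-0.091,0.105,-0.0925],0.136],[[0,0,0.646],[-0.091,0.105,-0.0925],0.136],[[0,0,0.646],[-0.091,0.105,-0.0925],0.136],[[0,0,0.646],[-0.091,0.105,-0.0925],0.136],[[0,0,0.646],[-0.091,0.105,-0.0925],0.136],[[0,0,0.646],[-0.091,0.105,-0.0925],0.136],[[0,0,0.646],[-0.091,0.105,-0.0925],0.136],[[0,0,0.646],[-0.091,0.105,-0.0925],0.136]]'
python3 - <<'E'
from h import *
from plant import r
import cv2
s=r.get_state();print(s["q"].round(2),inst(s["tool_pos"]),s["opening"],s["contact_force"].round(1),go(s,(-.110,.0826,.1735),-127))
d=r.snapshot("wrist");np.savez("pics/w2.npz",pos=s["tool_pos"],rot=s["eef_rot"],**d)
cv2.imwrite("pics/w2.png",d["image"][:,:,::-1])
E
```

```text
clock: 9.2
tool_pos: [0.4473, -0.0131, 0.26]
eef_rot: [-0.547, 0.837, -0.0, 0.0]
contact_force: [0.4, 0.2, 0.1]
opening: 0.138
[-0.1   0.44  0.04  2.07 -0.03  0.63 -2.03] [-0.1203  0.0894  0.26  ] 0.1378171319592306 [0.4 0.2 0.1] (array([-0.001,  0.001,  0.001]), array([-0.0007, -0.0123,  0.0865]))
```

View pics/w2.png

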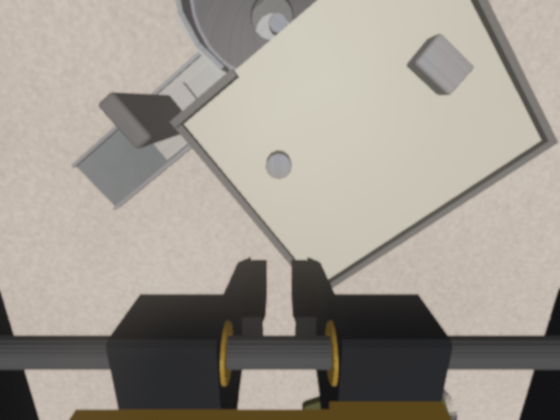

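B is gone from the deck and seen small, deep in the throat/vial at ~(278,22). A at (278,162), straight ahead of the jaws; the left fingertip is near the rim, so I'll start with the tips above rim height.

```bash
python3 - <<'E'
from h import *
d=np.load("pics/w2.npz");T=Rt.from_quat(d["rot"]);X=wray("pics/w2.npz",(278.5,159),.174)
print(inst(X),T.inv().apply(X-d["pos"]))
E
python3 -m pendant '[[[0,0,0],[-0.001,-0.012,0.04],0.136],[[0,0,0],[-0.001,-0.012,0.07],0.136],[[0,0,0],[-0.001,-0.012,0.082],0.136],[[0,0,0],[-0.001,-0.012,0.086],0.136],[[0,0,0],[-0.001,-0.012,0.086],0.136]]'
python3 - <<'E'
from h import *
from plant import r
s=r.get_state();print(inst(s["tool_pos"]),s["opening"],s["contact_force"].round(1),go(s,(-.0215,.0165,.168),-127))
E
```

```text
[-0.0848  0.0626  0.174 ] [ 5.77115241e-05 -4.44993321e-02  8.59931770e-02]
clock: 9.75
tool_pos: [0.4588, -0.0169, 0.1737]
eef_rot: [-0.547, 0.837, 0.0, 0.0]
contact_force: [-0.2, 0.1, -0.7]
opening: 0.137
[-0.1101  0.083   0.1737] 0.13724485940986927 [-0.2  0.1 -0.7] (array([-0.,  0.,  0.]), array([-0.0002, -0.1108,  0.0058]))
```

```bash
python3 -m pendant '[[[0,0,0],[0,-0.008,0],0.136],[[0,0,0],[0,-0.016,0],0.136],[[0,0,0],[0,-0.024,0],0.136],[[0,0,0],[0,-0.032,0],0.136],[[0,0,0],[0,-0.04,0.002],0.136],[[0,0,0],[0,-0.048,0.004],0.136],[[0,0,0],[0,-0.056,0.006],0.136],[[0,0,0],[0,-0.064,0.006],0.136],[[0,0,0],[0,-0.07,0.006],0.136],[[0,0,0],[0,-0.07,0.006],0.136]]'
python3 - <<'E'
from h import *
from plant import r
import cv2
s=r.get_state();print(inst(s["tool_pos"]),s["opening"],s["contact_force"].round(1),go(s,(-.0215,.0165,.168),-127))
d=r.snapshot("wrist")
cv2.imwrite("pics/w3.png",d["image"][:,:,::-1])
E
```

```text
clock: 10.75
tool_pos: [0.524, -0.0454, 0.1681]
eef_rot: [-0.547, 0.837, -0.001, 0.001]
contact_force: [-0.3, 0.3, 0.2]
opening: 0.138
[-0.0532  0.0403  0.1681] 0.13771736233554524 [-0.3  0.3  0.2] (array([-0.002,  0.001, -0.001]), array([-0.0001, -0.0396,  0.0001]))
```

View pics/w3.png

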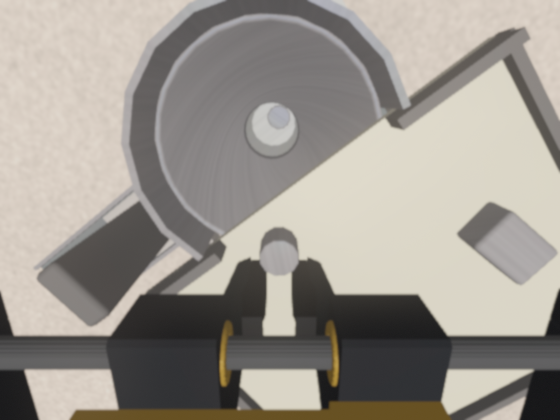

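A sits cradled between the tips (278,250); B lies in the vial (278,117). The left wall end (220,245) is near the left finger's path, so I'll bear a little to tool +x.

```bash
python3 -m pendant '[[[0,0,0],[0.002,-0.005,0],0.136],[[0,0,0],[0.004,-0.01,0],0.136],[[0,0,0],[0.005,-0.015,0],0.136],[[0,0,0],[0.005,-0.02,0],0.136],[[0,0,0],[0.005,-0.025,0],0.136],[[0,0,0],[0.005,-0.03,0],0.136],[[0,0,0],[0.005,-0.035,0],0.136],[[0,0,0],[0.005,-0.04,0],0.136],[[0,0,0],[0.005,-0.04,0],0.136],[[0,0,0],[0.005,-0.04,0],0.136]]'
python3 -m pendant '[[[0,0,0],[0,0.01,-0.03],0.136],[[0,0,0],[0,0.04,-0.08],0.136],[[0,0,0],[0,0.06,-0.1],0.136],[[0,0,0],[0,0.06,-0.1],0.136],[[0,0,0],[0,0.06,-0.1],0.136]]'
python3 - <<'E'
from h import *
from plant import r
import cv2
s=r.get_state();print(inst(s["tool_pos"]),s["contact_force"].round(1))
a=r.snapshot("wrist")["image"][:,:,::-1]
b=r.snapshot("scene")["image"][180:280,220:340,::-1]
cv2.imwrite("pics/w4.png",np.hstack([a[:,100:500],cv2.resize(np.ascontiguousarray(b),(400,420),interpolation=3)]))
E
```

```text
clock: 11.8
tool_pos: [0.5575, -0.0656, 0.168]
eef_rot: [-0.547, 0.837, -0.0, 0.0]
contact_force: [-1.0, 0.2, 0.2]
opening: 0.132
clock: 12.3
tool_pos: [0.5026, -0.0413, 0.2684]
eef_rot: [-0.547, 0.837, -0.001, 0.001]
contact_force: [-0.2, 0.9, -1.0]
opening: 0.138
[-0.0731  0.0491  0.2684] [-0.2  0.9 -1. ]
```

View pics/w4.png

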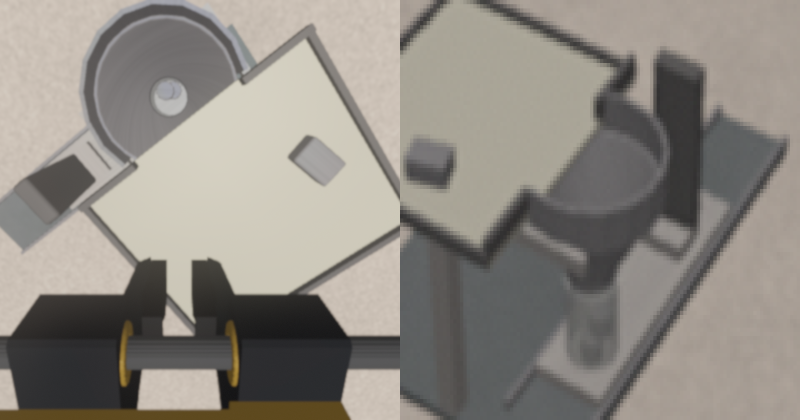

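Deck holds only the spacer, unmoved; one cylinder top is seen through the throat at (168,92), something dark low in the vial at (592,340). Zoom to confirm there are two.

Run:
```python
from plant import r
import cv2,numpy as np
a=cv2.imread("pics/w4.png")[55:135,120:220]
f=lambda n,x,y:np.ascontiguousarray(r.snapshot(n)["image"][y:y+50,x:x+40,::-1])
up=lambda i:cv2.resize(i,None,fx=600/i.shape[0]*.65,fy=600/i.shape[0]*.65,interpolation=3)
b=[up(f("scene",259,230)),up(f("side",255,220))]
o=np.hstack(b);a=cv2.resize(a,(170,o.shape[0]) if 0 else (160,128));p=np.zeros((o.shape[0],160,3),np.uint8);p[:128]=a
cv2.imwrite("pics/z.png",np.hstack([o,p]))
```

```text
(no output)
```

View pics/z.png

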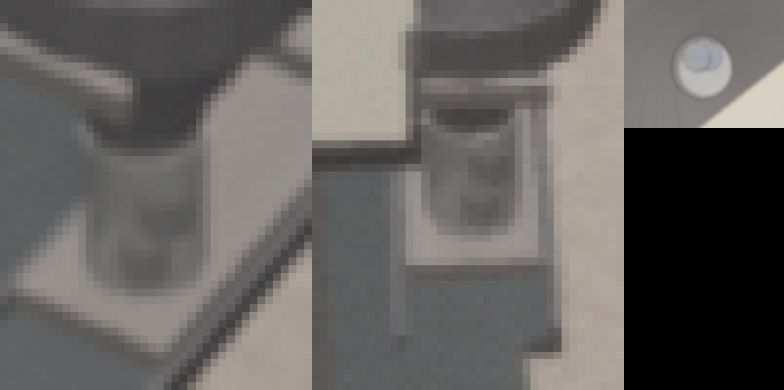

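Both views show two stacked dark bodies in the vial (scene (145,265) and (165,215)), and the wrist crop shows two overlapping tops. The robot is clear, so I'm handing in.

```bash
python3 -c "
from plant import r
s=r.get_state();print(s['clock'],s['contact_force']);print(r.finish_job())"
```

```text
12.5 [-0.27624584 -0.43296949  1.06312378]
the job is handed in; nothing more can be done
None
```

The job is handed in at 12.5 s: the carriage is home and both cylinders are in the vial.

- **Carriage:** I pushed the post until it stalled, at about 21 N. In the pictures the vial then stood under the funnel, with both cylinders still on the deck.
- **Cylinders:** I swept them one at a time, cradled between the nearly shut fingertips, across the deck and through the gap into the funnel. Neither was gripped or lifted.
- **Last checks:** The deck holds only the oblong block, which looks unmoved. The scene and side zooms show two stacked dark bodies in the vial, and the wrist view shows two overlapping tops. The tool was about 0.1 m above the deck, reading about 1 N (sensor noise level).
- **Disagreement:** My fitted stand frame was 2–4 mm off in y. The post at home read about 132 mm instead of 130, and the gap's centre about +4 mm. The gap's width left enough room for this.
- **Not checked:** I took no final picture of the bottle, beaker or tip box. The arm never came near them at low height, and nothing in the forces pointed to contact.

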